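Seat the small-tube block in the dry-block heater

ROBOT

A 7-joint arm with a two-finger parallel gripper is mounted at the origin on a cart in front of the work surface, level with it; the furniture and walls round the work are solid. World frame = base frame: x ahead of the robot, y to its left, z up, the work surface at z = 0. Lengths are in m, angles in rad, forces in N, time in s.
With the tool pointing down it reaches from about 0.4 to 0.85 m from the base axis. Payload 4.5 kg.
Tool frame: the origin (TCP) lies midway between the tips of the shut fingers; the grasp point (between the pads) lies 19 mm behind it; z points along the fingers, y is the line along which they close (so a half turn about z gives the same grasp; the last joint's range is limited). The gripper opens to 88 mm and grips with 3 to 60 N. Pads are 18 mm wide; open, the fingers measure 123 mm over their backs; the gripper's body (75 mm by 187 mm) begins 45 mm behind the grasp point.
Start: joints at [1.332, 0.689, -0.195, 1.565, 0.157, 0.902, -0.215], TCP at [0.168, -0.602, 0.239] pointing down, gripper open.
Joint ranges: [-3.01, 3.01], [-0.46, 2.08], [-1.47, 1.51], [0.13, 2.56], [-1, 4.14], [0.04, 2.09], [-2.66, 2.66]. Speed limits (rad/s): [2.57, 2.57, 3.14, 3.14, 3.14, 3.14, 3.14].

INTERFACE

Orientations are given as a unit quaternion [x, y, z, w].
In Python, from plant import r gives the robot as it stands.
- The arm moves only by the tool carry_out, never from a script. Its argument "plan" is a list of rows, each an object with "rot": the turn, a rotation vector about the tool's x, y, z in rad, a list of three; "xyz": the shift along the tool's x, y, z in m, a list of three; "grip": the closure in counts, from 0 (fully open) to 255 (shut). In form: [{"rot": [wx, wy, wz], "xyz": [dx, dy, dz], "grip": grip}, ...]. A call has 1 to 8 rows; each row is the pose to reach, as a shift and turn from the pose commanded when the call began, along the tool's axes at that moment; what a row does not reach only later rows make up. A row lasts 1/12 s, in which the tool goes at most 41.7 mm and 7.16 degrees, less where a joint would pass 70% of its speed; a pose out of reach is approached as far as the arm can. A call with a gripper value outside its range is refused whole. The fingers move at their own pace and stop on an object; "squeeze" is the grip in N (left out, the last holds). Time passes only in rows, so rows that repeat a pose let the fingers close. It gives the time, the measured TCP pose, the force, the opening and the grip force at its end, in the units of the state.
- r.get_state(): the state, without advancing time (a new reading comes with each control period).
- r.snapshot(name): name is "scene" or "top" or "wrist"; returns the picture (400x640x3 uint8, red, green, blue); there is no depth.
- r.camera_params(name): a dict with "fx", "fy", "cx", "cy" (pixels), "position" and "attitude" of the camera in the world; the wrist camera has in their place "hand_eye" (4x4, takes a point from camera to tool coordinates, whose origin is the TCP and whose axes are the flange's). Camera axes: x right, y down, z forward; pixel columns grow to the right and rows downward; lengths in m; the calibration is good to about 2 mm. A picture is of the moment at which its call begins: read the wrist's pose just before it. camera_params takes no time and is no camera call.
- r.finish_job(): hands the job in; it is judged then, once.
The state is a dict: "clock": time; "q": joint angles; "qd": joint speeds; "joint_torque": joint torques, N m; "tool_pos": TCP position; "eef_rot": TCP orientation; "contact_force": force on the tool from outside, world axes, zero at the start; "moment": the same for the moment, N m; "opening": opening from 0.0 (shut) to 1.0 (fully open); "finger_force": force on a finger pad.
Only numpy, scipy, OpenCV 4.12 (cv2) and the standard library are available. Lean on these libraries where they do the work, as an engineer would, in place of code of your own. Each camera call takes 0.05 s, during which the arm holds its last target. There are 200 camera calls.

TASK

The dry-block heater has been left without its block. Take the metal tube block with the eight small wells, hook its wide tongue under the lip at the back of the heater's pocket, rock its front end down and press it home until it lies flat and the sprung catch has snapped over its front ledge. Feel it in rather than forcing it, and leave the three-well block, the tube rack, the wash bottle and the beaker standing where they are.

Things in the scene. Friction and masses are not known exactly. Their poses are not given: they have to be found in the camera images.
- tube_block: The block to fit: plain aluminium, 76 (x) x 50 (y) x 48 mm, eight 11 mm wells in two rows on top, about 0.34 kg. Origin: centre of its underside, z up. At the foot of its +x end a tongue 36 wide, 5 thick juts out 6 mm; at the foot of its -x end a ledge 20 wide, 6 thick juts out 6 mm. Stands flat on the bench, tongue facing away from the robot.
- spare_block: The other aluminium block, same outside size, tongue and ledge, but three 17 mm wells in one row. Origin: centre of its underside. Not wanted; leave it.
- heater: White and grey dry-block heater, 210 (x) x 132 (y) x 64 mm, fixed; sloping control panel at its -x end, which faces the robot, turned by up to 17 degrees. Origin: centre of its underside. Its deck, 64 mm up, is flat round the pocket.
- pocket (a point): Centre of the pocket's floor, 50 mm above the bench; x points to the lip end, y left, z up. Pocket 77.6 (x) x 52 (y), 14 deep. Back wall at x=+38.8, undercut: slot 39 wide, 7.5 high from the floor, 8 deep, under the lip; its top edge is bevelled 3 mm, the side walls' top edges 3 x 4 mm. Front wall at x=-38.8 has a window 24 wide, 16 deep for ledge and catch.
- catch (a joint): Sprung steel catch in the middle of the pocket's front wall: 0 m sprung in, grows as it is pushed out (to 0.006). Nose 16 wide, tip at pocket x=-41, underside 6.5 mm above the floor, ramp on top up to 14 mm. A ledge pressed down on the ramp pushes it back against a spring (3 to 6 N; 6 to 15 N down on the ledge), then it snaps in above the ledge.
- tube_rack: Blue rack with capped tubes, 60 x 192 x 120 mm, standing behind the heater. Origin: centre of its underside. Leave it.
- wash_bottle: White wash bottle with red spout, 185 mm tall. Origin: centre of its underside. Leave it standing.
- beaker_100: Clear beaker, 60 mm wide, 68 mm tall, standing on the bench. Origin: centre of its underside. Leave it standing.

How it is judged:
At the end, for the whole second after the job is handed in: The eight-well block lies flat on the pocket floor: origin within 3 mm sideways and 1.2 mm in height of the pocket's centre, tilt under 0.025 rad, tongue end at the lip end, catch sprung in over its ledge (joint under 1 mm), at rest (horizontal distance between tube_block and pocket below 0.003 m and z of tube_block in the frame of pocket below 0.0012 m and angle between the z axis of tube_block and the z axis of pocket, either way round below 0.025 rad and angle between the x axis of tube_block and the x axis of pocket, either way round below 0.06 rad and value of joint catch below 0.001 m and linear speed of tube_block below 0.01 m/s); the robot touches nothing.
It fails at once if the block is forced: more than 45 N between the block and the heater (contact force between tube_block and heater above 45 N).
It fails at once if the three-well block is moved by over 2 cm (distance of spare_block from where it was at the start of the episode above 0.02 m).
It fails at once if the tube rack, wash bottle or beaker is moved by over 3 cm or tipped (distance of any of tube_rack, wash_bottle, beaker_100 from where it was at the start of the episode above 0.03 m or angle between any of tube_rack, wash_bottle, beaker_100's own z axis and vertical above 0.3 rad).
It also fails if it takes over 64 s, if anything falls off the work surface, if the arm or the gripper's body presses on something with over 40 N, if the wrist force passes 120 N, or if a joint passes its speed limit or range.

## Working session

There is one attempt and no reset: what is moved stays moved. The work goes in short steps, Python scripts to look and compute and a tool call to move; the robot and the scene stay as the last step left them, time stands still between calls to the robot, and variables do not carry over. Pictures are saved under pics/ and viewed, at most 10 in all, crops included, and the job is handed in when it is done.

Besides the shell and the picture viewer there is one more tool, called after ">>>" by a JSON object that holds its "api" and its "payload", one argument or row to a line. carry_out: Moves the arm, as the interface text tells. Its arguments: {"type":"object","properties":{"plan":{"type":"array"},"squeeze":{"type":"number"}},"required":["plan"]}

```bash
mkdir -p pics; ls; python3 - <<'E'
from plant import r
import cv2,numpy as np
print(r.get_state())
for n in("scene","top"):
    im=r.snapshot(n); cv2.imwrite(f"pics/{n}0.png",im[:,:,::-1]); print(n,r.camera_params(n))
print(r.camera_params("wrist"))
E
```

```text
pics
{'clock': 0.0, 'q': array([ 1.3317873 ,  0.6899697 , -0.19451802,  1.56635195,  0.1573133 ,
        0.9024834 , -0.21511   ]), 'qd': array([ 1.20866222e-06, -4.60178267e-04, -5.47290010e-04,  1.30459339e-04,
        4.09892323e-04, -4.49412093e-04, -1.62087575e-03]), 'joint_torque': array([-6.21735799e-04, -5.27550352e+01, -1.26641840e+00, -1.53423715e+01,
       -5.24045492e-02,  6.53204726e-03,  1.62837528e-04]), 'tool_pos': array([ 0.16817981, -0.60129125,  0.23791694]), 'eef_rot': array([ 9.90705011e-01,  1.36024826e-01, -1.92521561e-04, -8.88924316e-04]), 'contact_force': array([-0.63414258, -0.0983469 , -0.60144172]), 'moment': array([-0.02535048, -0.00964276, -0.03242429]), 'finger_force': 0.0, 'opening': 1.0035617440450577}
scene {'fx': 393.2250695762045, 'fy': 393.2250695762045, 'cx': 323.81622335378535, 'cy': 192.34923929058732, 'position': array([0.04406167, 0.48365028, 0.50109792]), 'attitude': array([-0.32791433,  0.7959794 , -0.46506608,  0.20640379])}
top {'fx': 518.3542207929744, 'fy': 518.3542207929744, 'cx': 323.3548527188316, 'cy': 195.12889485118805, 'position': array([ 0.44363765, -0.02597618,  1.07396797]), 'attitude': array([ 0.71215276, -0.69949974,  0.04190638, -0.04221874])}
{'fx': 296.27232007514584, 'fy': 296.27232007514584, 'cx': 320.29290558030027, 'cy': 199.18700689073424, 'hand_eye': array([[-6.04417686e-04, -9.63709391e-01, -2.66952887e-01,
         6.81966509e-02],
       [ 9.99998949e-01, -9.34221366e-04,  1.10843848e-03,
         1.74347277e-03],
       [-1.31760567e-03, -2.66951936e-01,  9.63708943e-01,
        -1.47263340e-01],
       [ 0.00000000e+00,  0.00000000e+00,  0.00000000e+00,
         1.00000000e+00]])}
```

View pics/top0.png

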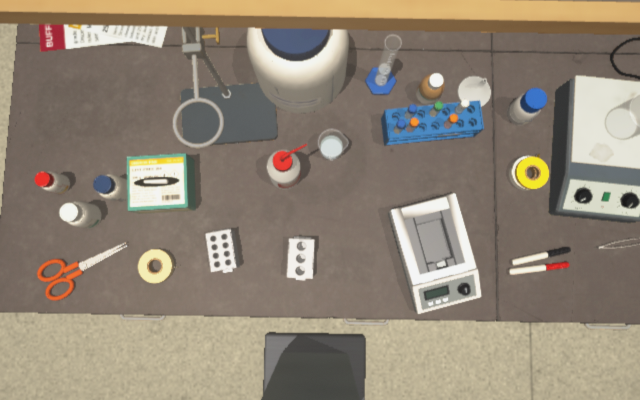

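View pics/scene0.png

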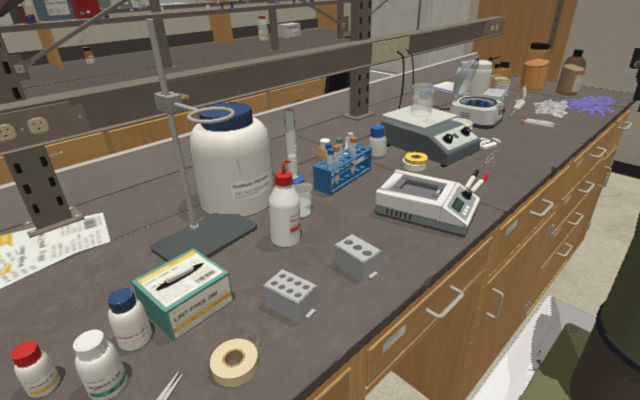

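The top view shows the eight-well block at about (221,251), the spare at (300,258), the heater at (435,252) with its pocket at (436,242), the wash bottle at (284,168), the beaker at (331,145) and the rack at (433,122). Next I'll enlarge the block and the heater.

```bash
python3 - <<'E'
import cv2,numpy as np
im=cv2.imread("pics/top0.png")
a=cv2.resize(im[220:285,190:255],(520,520),interpolation=cv2.INTER_CUBIC)[:, :390]
b=cv2.resize(im[190:320,385:485],(400,520),interpolation=cv2.INTER_CUBIC)
cv2.imwrite("pics/crop.png",np.hstack([a,b]))
E
```

```text
(no output)
```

View pics/crop.png

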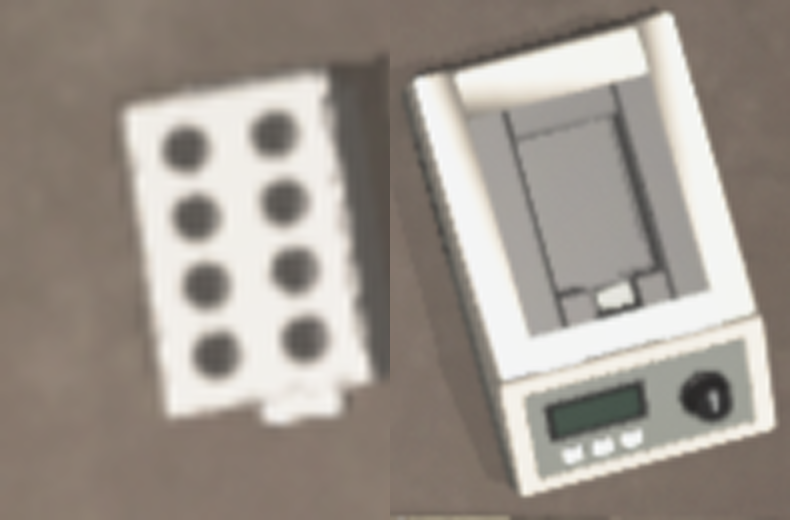

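```bash
cat > h.py <<'E'
import numpy as np
from plant import r
from scipy.spatial.transform import Rotation as R
def ray(n,u,v,st=None):
    p=r.camera_params(n); d=np.array([(u-p['cx'])/p['fx'],(v-p['cy'])/p['fy'],1])
    if n!='wrist': return np.array(p['position']),R.from_quat(p['attitude']).apply(d)
    H=p['hand_eye'];Rt=R.from_quat(st['eef_rot'])
    return Rt.apply(H[:3,3])+st['tool_pos'],Rt.apply(H[:3,:3]@d)
def at(n,u,v,z,st=None):
    o,d=ray(n,u,v,st); return o+d*(z-o[2])/d[2]
def rows(P,Q,st):
    "shift and turn in tool axes (of measured pose) to reach P,Q (Rotation)"
    Rt=R.from_quat(st['eef_rot'])
    return np.round(Rt.inv().apply(np.array(P)-st['tool_pos']),4),np.round((Rt.inv()*Q).as_rotvec(),4)
def down(yaw,tilt=0):
    "tool down, tool x at yaw; tilt>0: far (+x) end of the block lower"
    return R.from_euler('z',yaw)*R.from_euler('y',tilt)*R.from_euler('x',np.pi)
E
python3 - <<'E'
from h import *
W=[at('top',190+x/8,220+y/8,.048) for x,y in [(185,149),(274,133),(216,355),(305,338)]]
c=np.mean(W,0); ax=(W[0]+W[1]-W[2]-W[3]); print('block',c,np.degrees(np.arctan2(ax[1],ax[0])),np.linalg.norm(W[0]-W[2]))
T=lambda x,y,z:at('top',385+(x-390)/4,190+y/4,z)
F=[T(x,y,.05) for x,y in [(517,137),(617,114),(560,295),(662,268)]]
c=np.mean(F,0); ax=F[0]+F[1]-F[2]-F[3]; print('pocket',c,np.degrees(np.arctan2(ax[1],ax[0])),np.linalg.norm(F[0]-F[1]),np.linalg.norm(F[0]-F[2]))
for n,u,v,z in [('spare',300,258,.048),('bottle',284,168,.1),('beaker',331,147,.068),('rackfrontL',388,143,0),('rackfrontR',482,133,.06)]: print(n,at('top',u,v,z))
c=T(0,0,0)
E
```

```text
block [0.45311529 0.17576985 0.048     ] 10.963118488231482 0.05114589700264509
pocket [ 0.47951523 -0.24531758  0.05      ] 15.46858290743985 0.051013987698196664 0.07979538758132364
spare [0.44112554 0.01923471 0.048     ]
bottle [0.61079434 0.0513579  0.1       ]
beaker [ 0.66000999 -0.03784544  0.068     ]
rackfrontL [ 0.68540936 -0.15888704  0.        ]
rackfrontR [ 0.69567091 -0.33930009  0.06      ]
```

```bash
python3 - <<'E'
from h import *
st=r.get_state()
print(rows([.494,-.241,.21],down(np.radians(15.5)),st), np.linalg.norm(np.array([.494,-.241,.21])-st['tool_pos'])/.0417)
E
```

```text
(array([ 0.4109, -0.2592,  0.0284]), array([-0.0016,  0.0001,  0.0024])) 11.669340531048787
```

>>> {"api": "carry_out", "payload": {
  "plan": [
    {"rot": [0, 0, 0], "xyz": [0.205, -0.13, 0.014], "grip": 0},
    {"rot": [0, 0, 0], "xyz": [0.205, -0.13, 0.014], "grip": 0},
    {"rot": [0, 0, 0], "xyz": [0.205, -0.13, 0.014], "grip": 0},
    {"rot": [0, 0, 0], "xyz": [0.411, -0.259, 0.028], "grip": 0},
    {"rot": [0, 0, 0], "xyz": [0.411, -0.259, 0.028], "grip": 0},
    {"rot": [0, 0, 0], "xyz": [0.411, -0.259, 0.028], "grip": 0},
    {"rot": [0, 0, 0], "xyz": [0.411, -0.259, 0.028], "grip": 0},
    {"rot": [0, 0, 0], "xyz": [0.411, -0.259, 0.028], "grip": 0}
  ]
}}

```text
clock: 0.77
tool_pos: [0.3924, -0.3533, 0.2193]
eef_rot: [0.991, 0.136, -0.0, -0.0]
contact_force: [0.5, -0.9, 0.6]
opening: 1.002
finger_force: 0.0
```

```bash
python3 - <<'E'
from h import *
st=r.get_state(); print(st['tool_pos'],st['qd'].max())
print(rows([.494,-.241,.21],down(np.radians(15.5)),st))
E
```

```text
[ 0.39242179 -0.35329459  0.21926983] 0.08532952055228947
(array([ 0.1281, -0.0808,  0.0093]), array([-0.0004,  0.0004,  0.0021]))
```

>>> {"api": "carry_out", "payload": {
  "plan": [
    {"rot": [0, 0, 0], "xyz": [0.128, -0.081, 0.009], "grip": 0},
    {"rot": [0, 0, 0], "xyz": [0.128, -0.081, 0.009], "grip": 0},
    {"rot": [0, 0, 0], "xyz": [0.128, -0.081, 0.009], "grip": 0},
    {"rot": [0, 0, 0], "xyz": [0.128, -0.081, 0.009], "grip": 0},
    {"rot": [0, 0, 0], "xyz": [0.128, -0.081, 0.009], "grip": 0},
    {"rot": [0, 0, 0], "xyz": [0.128, -0.081, 0.009], "grip": 0},
    {"rot": [0, 0, 0], "xyz": [0.128, -0.081, 0.009], "grip": 0}
  ]
}}

```text
clock: 1.35
tool_pos: [0.4921, -0.2434, 0.2102]
eef_rot: [0.991, 0.136, -0.001, 0.0]
contact_force: [-0.7, -0.3, -0.7]
opening: 1.003
finger_force: 0.0
```

```bash
python3 - <<'E'
from h import *
import cv2,json
st=r.get_state(); im=r.snapshot('wrist')[:,:,::-1]
cv2.imwrite('pics/w1.png',im); json.dump({k:st[k].tolist() for k in('tool_pos','eef_rot')},open('w1.json','w'))
print(st['tool_pos'])
cv2.imwrite('pics/w1c.png',cv2.resize(im[80:330,200:460],(780,750),interpolation=cv2.INTER_CUBIC)[:600])
E
```

```text
[ 0.492066   -0.24341722  0.21022778]
```

View pics/w1.png

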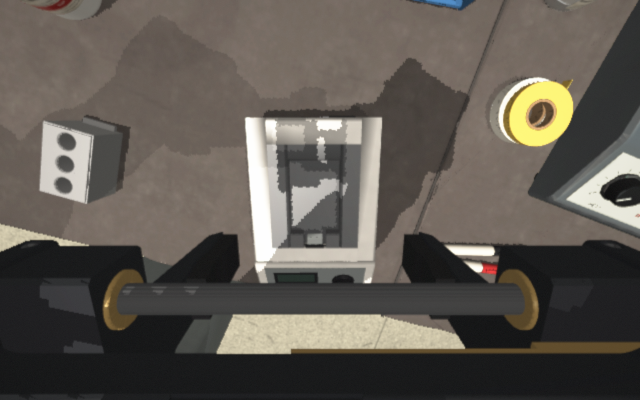

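The wrist view shows the heater upright in the frame, with the pocket at about (288–344, 155–240). I'll enlarge that.

```bash
python3 - <<'E'
import cv2
im=cv2.imread('pics/w1.png')[145:255,265:365]
im=cv2.convertScaleAbs(im,alpha=1.3)
cv2.imwrite('pics/w1d.png',cv2.resize(im,None,fx=5.4,fy=5.4,interpolation=cv2.INTER_CUBIC))
E
```

```text
(no output)
```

View pics/w1d.png

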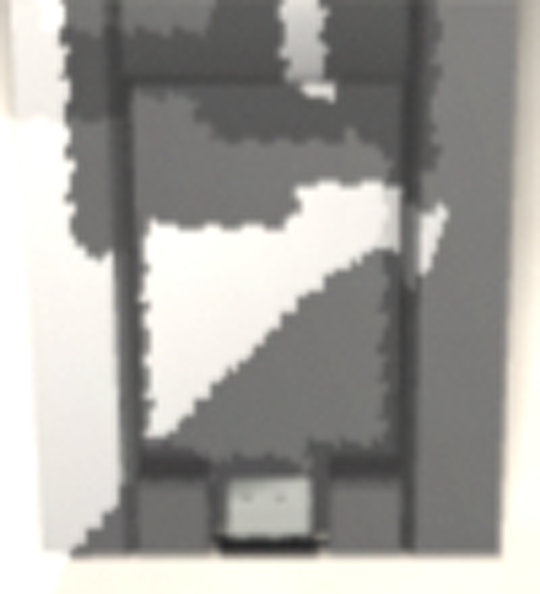

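The enlarged crop shows the pocket's front deck edge at y≈478 and its floor edge at y≈451. The back lip is at y≈65–85, the side bevels' outer edges at x≈115 and 417 (y=300), and the catch at (270,510).

```bash
python3 - <<'E'
from h import *
import json
st={k:np.array(v) for k,v in json.load(open('w1.json')).items()}
T=lambda x,y,z:at('wrist',265+x/5.4,145+y/5.4,z,st)
a=T(266,80,.064);b=T(269,478,.064);d=a-b
print(a,b,np.linalg.norm(d),np.degrees(np.arctan2(d[1],d[0])))
# side edges
for p,q in [((107,60),(122,470)),((427,60),(413,470))]:
    e=T(*p,.064)-T(*q,.064); print('side',np.degrees(np.arctan2(e[1],e[0])))
print('width',np.linalg.norm(T(115,300,.064)-T(417,300,.064)))
yaw=np.arctan2(d[1],d[0]);x=np.array([np.cos(yaw),np.sin(yaw),0])
for n,y,z,off in [('frontdeck',478,.064,38.8),('frontfloor',451,.05,38.8),('backlipdeck',67,.064,-41.8),('lip',86,.061,-38.8)]:
    print(n,T(267.5,y,z)+x*off/1000)
# catch-tip & white rim corners
print('rim front', T(280,553,.064), 'tool yaw',np.degrees(2*np.arctan2(st['eef_rot'][1],st['eef_rot'][0])))
E
```

```text
[ 0.51720097 -0.23242197  0.064     ] [ 0.44173594 -0.25358657  0.064     ] 0.07837672570899754 15.666450096247434
side 15.806457273956086
side 14.822810709500237
width 0.05756137119475217
frontdeck [ 0.4790156  -0.24282482  0.064     ]
frontfloor [ 0.47917352 -0.24253263  0.05      ]
backlipdeck [ 0.47932727 -0.24334784  0.064     ]
lip [ 0.47841927 -0.24351936  0.061     ]
rim front [ 0.42684327 -0.25992433  0.064     ] tool yaw 15.583106323694071
```

```bash
python3 - <<'E'
from h import *
print(rows([.463,.178,.20],down(np.radians(11)),r.get_state()))
E
```

```text
(array([ 0.0851, -0.4144,  0.01  ]), array([0.0006, 0.0017, 0.0785]))
```

>>> {"api": "carry_out", "payload": {
  "plan": [
    {"rot": [0, 0, 0.039], "xyz": [0.042, -0.207, 0.005], "grip": 0},
    {"rot": [0, 0, 0.039], "xyz": [0.042, -0.207, 0.005], "grip": 0},
    {"rot": [0, 0, 0.039], "xyz": [0.042, -0.207, 0.005], "grip": 0},
    {"rot": [0, 0, 0.039], "xyz": [0.042, -0.207, 0.005], "grip": 0},
    {"rot": [0, 0, 0.078], "xyz": [0.085, -0.414, 0.01], "grip": 0},
    {"rot": [0, 0, 0.078], "xyz": [0.085, -0.414, 0.01], "grip": 0},
    {"rot": [0, 0, 0.078], "xyz": [0.085, -0.414, 0.01], "grip": 0},
    {"rot": [0, 0, 0.078], "xyz": [0.085, -0.414, 0.01], "grip": 0}
  ]
}}

```text
clock: 2.07
tool_pos: [0.4692, 0.0895, 0.2028]
eef_rot: [0.995, 0.095, 0.0, 0.0]
contact_force: [0.1, 0.4, -0.0]
opening: 1.006
finger_force: 0.0
```

```bash
python3 - <<'E'
from h import *
print(rows([.463,.178,.20],down(np.radians(11)),r.get_state()))
E
```

```text
(array([ 0.0107, -0.0881,  0.0027]), array([ 0.001 , -0.0001, -0.0012]))
```

>>> {"api": "carry_out", "payload": {
  "plan": [
    {"rot": [0, 0, 0], "xyz": [0.011, -0.088, 0.003], "grip": 0},
    {"rot": [0, 0, 0], "xyz": [0.011, -0.088, 0.003], "grip": 0},
    {"rot": [0, 0, 0], "xyz": [0.011, -0.088, 0.003], "grip": 0},
    {"rot": [0, 0, 0], "xyz": [0.011, -0.088, 0.003], "grip": 0},
    {"rot": [0, 0, 0], "xyz": [0.011, -0.088, 0.003], "grip": 0}
  ]
}}

```text
clock: 2.48
tool_pos: [0.4635, 0.1761, 0.1996]
eef_rot: [0.995, 0.096, -0.0, 0.001]
contact_force: [0.3, -1.2, -0.1]
opening: 0.999
finger_force: 0.0
```

```bash
python3 - <<'E'
from h import *
import cv2,json
st=r.get_state(); im=r.snapshot('wrist')[:,:,::-1]
cv2.imwrite('pics/w2.png',im); json.dump({k:st[k].tolist() for k in('tool_pos','eef_rot')},open('w2.json','w'))
print(st['tool_pos'])
cv2.imwrite('pics/w2c.png',cv2.resize(im[120:270,240:400],(800,750),interpolation=cv2.INTER_CUBIC)[:600])
E
```

```text
[0.46348    0.17614346 0.1996117 ]
```

View pics/w2c.png

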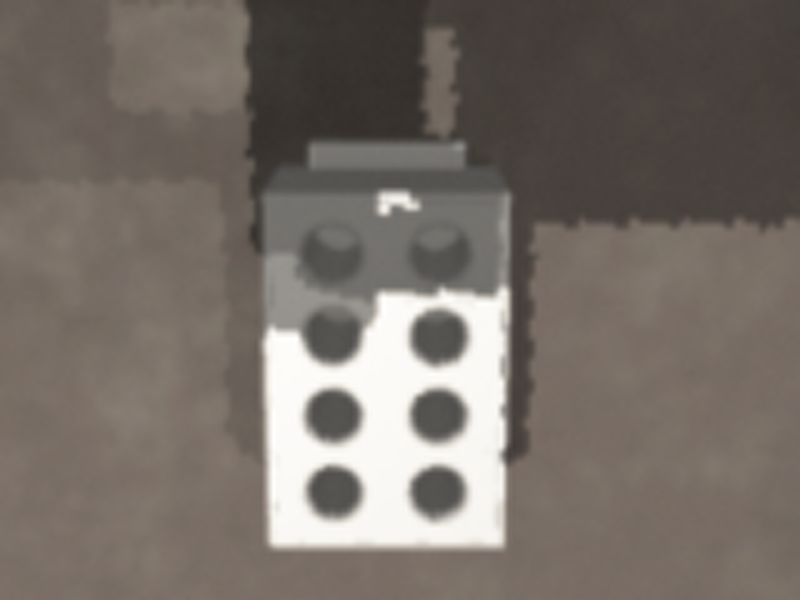

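The crop shows the block's top corners at (265,190), (510,192), (268,547) and (505,547), with the tongue at the far end.

```bash
python3 - <<'E'
from h import *
import json
st={k:np.array(v) for k,v in json.load(open('w2.json')).items()}
P=[at('wrist',240+x/5,120+y/5,.048,st) for x,y in [(265,190),(510,192),(268,547),(505,547)]]
c=np.mean(P,0);d=P[0]+P[1]-P[2]-P[3];yaw=np.arctan2(d[1],d[0]);print(c,np.degrees(yaw),np.linalg.norm(d)/2,np.linalg.norm(P[0]-P[1]))
g=c-.012*np.array([np.cos(yaw),np.sin(yaw),0]);g[2]=.023;print(g)
print(rows(g,down(yaw),r.get_state()))
E
```

```text
[0.45359931 0.17487882 0.048     ] 10.694977628217423 0.07665291675195889 0.049393577348724065
[0.44180776 0.17265185 0.023     ]
(array([-0.0218, -0.002 ,  0.1767]), array([0.002 , 0.0005, 0.004 ]))
```

>>> {"api": "carry_out", "payload": {
  "plan": [
    {"rot": [0, 0, 0], "xyz": [-0.022, -0.001, 0.08], "grip": 0},
    {"rot": [0, 0, 0], "xyz": [-0.022, -0.001, 0.08], "grip": 0},
    {"rot": [0.002, 0, 0.004], "xyz": [-0.022, -0.001, 0.177], "grip": 0},
    {"rot": [0.002, 0, 0.004], "xyz": [-0.022, -0.001, 0.177], "grip": 0},
    {"rot": [0.002, 0, 0.004], "xyz": [-0.022, -0.001, 0.177], "grip": 0},
    {"rot": [0.002, 0, 0.004], "xyz": [-0.022, -0.001, 0.177], "grip": 0},
    {"rot": [0.002, 0, 0.004], "xyz": [-0.022, -0.001, 0.177], "grip": 0},
    {"rot": [0.002, 0, 0.004], "xyz": [-0.022, -0.001, 0.177], "grip": 0}
  ]
}}

```text
clock: 3.2
tool_pos: [0.4427, 0.1736, 0.0239]
eef_rot: [0.996, 0.094, 0.001, -0.001]
contact_force: [-0.5, -0.2, -0.2]
opening: 0.996
finger_force: 0.0
```

```bash
python3 - <<'E'
from h import *
s=r.get_state();print(s['tool_pos'],s['contact_force']);print(rows([.4418,.1726,.023],down(np.radians(10.7)),s))
E
```

```text
[0.44273294 0.17361325 0.02389573] [-0.48000363 -0.24636065 -0.18399866]
(array([-0.0011,  0.0008,  0.0009]), array([-0.0015, -0.0019,  0.0013]))
```

Close the fingers gently first so the block centres, then firm the grip.

>>> {"api": "carry_out", "payload": {
  "plan": [
    {"rot": [0, 0, 0], "xyz": [0, 0, 0], "grip": 130},
    {"rot": [0, 0, 0], "xyz": [0, 0, 0], "grip": 255},
    {"rot": [0, 0, 0], "xyz": [0, 0, 0], "grip": 255},
    {"rot": [0, 0, 0], "xyz": [0, 0, 0], "grip": 255},
    {"rot": [0, 0, 0], "xyz": [0, 0, 0], "grip": 255},
    {"rot": [0, 0, 0], "xyz": [0, 0, 0], "grip": 255}
  ],
  "squeeze": 25
}}

```text
clock: 3.7
tool_pos: [0.4416, 0.1752, 0.0229]
eef_rot: [0.995, 0.095, 0.0, -0.001]
contact_force: [-2.1, 2.9, 1.8]
opening: 0.568
finger_force: 2.4
```

>>> {"api": "carry_out", "payload": {
  "plan": [
    {"rot": [0, 0, 0], "xyz": [0, 0, 0], "grip": 255},
    {"rot": [0, 0, 0], "xyz": [0, 0, 0], "grip": 255},
    {"rot": [0, 0, 0], "xyz": [0, 0, -0.03], "grip": 255},
    {"rot": [0, 0, 0], "xyz": [0, 0, -0.13], "grip": 255},
    {"rot": [0, 0, 0], "xyz": [0, 0, -0.13], "grip": 255},
    {"rot": [0, 0, 0], "xyz": [0, 0, -0.13], "grip": 255},
    {"rot": [0, 0, 0], "xyz": [0, 0, -0.13], "grip": 255},
    {"rot": [0, 0, 0], "xyz": [0, 0, -0.13], "grip": 255}
  ],
  "squeeze": 50
}}

```text
clock: 4.37
tool_pos: [0.4415, 0.1747, 0.1527]
eef_rot: [0.995, 0.095, 0.0, -0.001]
contact_force: [0.0, -0.6, -4.3]
opening: 0.565
finger_force: 50.0
```

```bash
python3 - <<'E'
from h import *
s=r.get_state();print(s['tool_pos'],s['contact_force'],s['moment'],s['opening'])
E
```

```text
[0.44150913 0.17470204 0.15273033] [ 0.02639264 -0.61335734 -4.26611735] [-0.00391063  0.05345924 -0.00408121] 0.5645334550376259
```

```bash
cat >> h.py <<'E'
PK=np.array([.479,-.2433,.05]); YAW=np.radians(15.5); G=np.array([-.012,0,.023])
def tgt(tx,tz,th,ty=0):
    "block origin at pocket-frame tx,ty,tz (mm), tilt th deg -> TCP pose"
    B=R.from_euler('z',YAW)*R.from_euler('y',np.radians(th))
    return PK+R.from_euler('z',YAW).apply(np.array([tx,ty,tz])/1e3)+B.apply(G), B*R.from_euler('x',np.pi)
def where(s):
    "block pose in pocket (mm, deg) from measured TCP; force in pocket axes"
    T=R.from_quat(s['eef_rot'])*R.from_euler('x',-np.pi); Z=R.from_euler('z',-YAW)
    o=Z.apply(s['tool_pos']-T.apply(G)-PK)*1e3
    print('t',s['clock'],'pos',np.round(o,1),'rotvec deg',np.round(np.degrees((Z*T).as_rotvec()),2),'F',np.round(Z.apply(s['contact_force']),1),'M',np.round(Z.apply(s['moment']),2))
E
python3 - <<'E'
from h import *
s=r.get_state();where(s)
P,Q=tgt(-8,50,13);print(P,rows(P,Q,s))
E
```

```text
t 4.3667 pos [ 87.6 411.9  79.7] rotvec deg [ 0.12 -0.05 -4.57] F [-0.1 -0.6 -4.3] M [ 0.01  0.05 -0.  ]
[ 0.46500947 -0.24717992  0.12510992] (array([-0.0569,  0.4187,  0.0267]), array([-0.0111, -0.2276, -0.0792]))
```

>>> {"api": "carry_out", "payload": {
  "plan": [
    {"rot": [0, 0, -0.04], "xyz": [-0.023, 0.17, 0], "grip": 255},
    {"rot": [0, 0, -0.04], "xyz": [-0.023, 0.17, 0], "grip": 255},
    {"rot": [0, 0, -0.04], "xyz": [-0.023, 0.17, 0], "grip": 255},
    {"rot": [0, 0, -0.04], "xyz": [-0.023, 0.17, 0], "grip": 255},
    {"rot": [-0.011, -0.228, -0.079], "xyz": [-0.046, 0.34, 0], "grip": 255},
    {"rot": [-0.011, -0.228, -0.079], "xyz": [-0.046, 0.34, 0], "grip": 255},
    {"rot": [-0.011, -0.228, -0.079], "xyz": [-0.046, 0.34, 0], "grip": 255},
    {"rot": [-0.011, -0.228, -0.079], "xyz": [-0.046, 0.34, 0], "grip": 255}
  ]
}}

```text
clock: 5.03
tool_pos: [0.4604, -0.1551, 0.1489]
eef_rot: [0.984, 0.135, -0.114, 0.014]
contact_force: [0.8, -0.2, -3.6]
opening: 0.563
finger_force: 50.0
```

```bash
python3 - <<'E'
from h import *
s=r.get_state();where(s)
P,Q=tgt(-8,50,13);print(rows(P,Q,s))
E
```

```text
t 5.0333 pos [12.1 90.  73.8] rotvec deg [ 0.14 13.21  0.11] F [ 0.7 -0.4 -3.6] M [-0.01 -0.39 -0.03]
(array([-0.0144,  0.09  ,  0.0276]), array([-0.0022,  0.0037,  0.0021]))
```

>>> {"api": "carry_out", "payload": {
  "plan": [
    {"rot": [0, 0, 0], "xyz": [-0.014, 0.088, 0.028], "grip": 255},
    {"rot": [0, 0, 0], "xyz": [-0.014, 0.088, 0.028], "grip": 255},
    {"rot": [0, 0, 0], "xyz": [-0.014, 0.088, 0.028], "grip": 255},
    {"rot": [0, 0, 0], "xyz": [-0.014, 0.088, 0.028], "grip": 255},
    {"rot": [0, 0, 0], "xyz": [-0.014, 0.088, 0.028], "grip": 255},
    {"rot": [0, 0, 0], "xyz": [-0.014, 0.088, 0.028], "grip": 255}
  ]
}}

```text
clock: 5.53
tool_pos: [0.4639, -0.242, 0.1263]
eef_rot: [0.984, 0.135, -0.114, 0.014]
contact_force: [-0.2, 0.3, -2.9]
opening: 0.56
finger_force: 50.0
```

```bash
python3 - <<'E'
from h import *
import cv2,json
s=r.get_state();where(s)
im=r.snapshot('wrist')[:,:,::-1]
json.dump({k:s[k].tolist() for k in('tool_pos','eef_rot')},open('w3.json','w'))
cv2.imwrite('pics/w3c.png',cv2.resize(im[90:290,220:420],(600,600),interpolation=cv2.INTER_CUBIC))
P,Q=tgt(-7.5,17,13);print(rows(P,Q,s))
E
```

```text
t 5.5333 pos [-7.8  5.3 51.2] rotvec deg [ 0.18 13.15  0.12] F [-0.1  0.3 -2.9] M [ 0.05 -0.32  0.03]
(array([0.008 , 0.0054, 0.0333]), array([-0.0029,  0.0027,  0.0025]))
```

View pics/w3c.png

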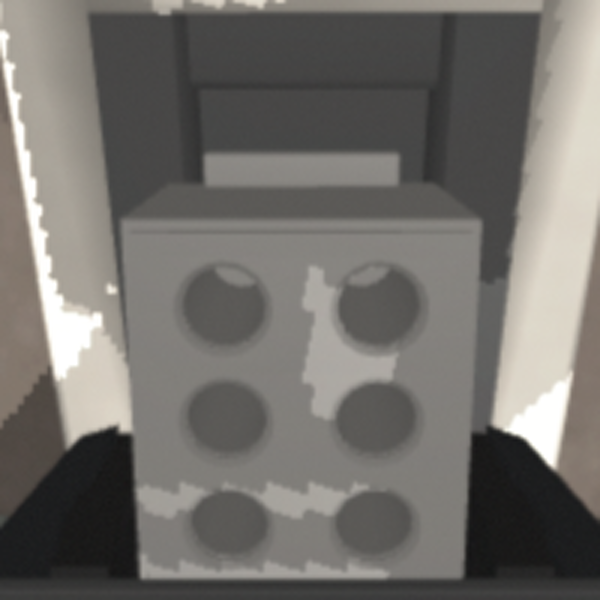

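The crop shows the block held squarely. The tongue's top edge is at x 205–399 (y≈153) and the pocket's back lip at x 200–428 (y≈88), so the block still sits left of centre, as measured.

```bash
python3 - <<'E'
from h import *
import json
st={k:np.array(v) for k,v in json.load(open('w3.json')).items()}
Z=R.from_euler('z',-YAW)
T=lambda x,y,z:np.round(Z.apply(at('wrist',220+x/3,90+y/3,z,st)-PK)*1e3,1)
print('lip',T(200,88,.064),T(428,88,.064),T(187,88,.064),T(443,88,.064),'deck back rim',T(315,12,.064))
P0=np.array([44,0,5.])
z=.05+.0512-44*.2275/1e3+5*.974/1e3
print('tongue tip',T(205,153,z),T(399,153,z), 'expected x',-7.8+44*.974+5*.2275)
z=.05+.0512-38*.2275/1e3+48*.974/1e3
print('top edge',T(123,220,z),T(480,220,z),'exp x',-7.8+38*.974+48*.2275)
s=r.get_state();where(s)
P,Q=tgt(-7.5,25,13);print(rows(P,Q,s))
E
```

```text
lip [39.5 25.  14. ] [ 39.6 -23.4  14. ] [39.5 27.8 14. ] [ 39.6 -26.6  14. ] deck back rim [55.   0.7 14. ]
tongue tip [35.4 21.1 46.1] [ 35.5 -14.4  46.1] expected x 36.19350000000001
top edge [39.6 28.  89.3] [ 39.7 -21.3  89.3] exp x 40.132
t 5.5833 pos [-7.3  5.4 51.7] rotvec deg [ 0.14 13.11  0.17] F [ 0.4 -0.1 -3.4] M [ 0.   -0.35  0.04]
(array([0.0058, 0.0054, 0.0261]), array([-0.0021,  0.002 ,  0.0032]))
```

```bash
python3 - <<'E'
from h import *
s=r.get_state()
for a in [(-7.5,25,13,2.4),(-7.5,13,13,2.4)]: print(rows(*tgt(*a),s))
E
```

```text
(array([0.0058, 0.003 , 0.0261]), array([-0.0021,  0.002 ,  0.0032]))
(array([0.0086, 0.003 , 0.0378]), array([-0.0021,  0.002 ,  0.0032]))
```

>>> {"api": "carry_out", "payload": {
  "plan": [
    {"rot": [-0.002, 0.002, 0.003], "xyz": [0.006, 0.003, 0.026], "grip": 255},
    {"rot": [-0.002, 0.002, 0.003], "xyz": [0.006, 0.003, 0.026], "grip": 255},
    {"rot": [-0.002, 0.002, 0.003], "xyz": [0.006, 0.003, 0.026], "grip": 255},
    {"rot": [-0.002, 0.002, 0.003], "xyz": [0.007, 0.003, 0.029], "grip": 255},
    {"rot": [-0.002, 0.002, 0.003], "xyz": [0.007, 0.003, 0.032], "grip": 255},
    {"rot": [-0.002, 0.002, 0.003], "xyz": [0.008, 0.003, 0.035], "grip": 255},
    {"rot": [-0.002, 0.002, 0.003], "xyz": [0.009, 0.003, 0.038], "grip": 255},
    {"rot": [-0.002, 0.002, 0.003], "xyz": [0.009, 0.003, 0.038], "grip": 255}
  ]
}}

```text
clock: 6.25
tool_pos: [0.4649, -0.2453, 0.0883]
eef_rot: [0.985, 0.133, -0.112, 0.015]
contact_force: [-0.4, 3.8, -6.1]
opening: 0.562
finger_force: 50.0
```

```bash
python3 - <<'E'
from h import *
s=r.get_state();where(s);print(rows(*tgt(-7.5,9,13,2.4),s))
E
```

```text
t 6.25 pos [-7.6  1.8 13.2] rotvec deg [ 1.000e-02  1.299e+01 -8.000e-02] F [ 0.6  3.8 -6.1] M [ 0.89 -0.46 -0.01]
(array([ 0.0011, -0.0006,  0.0041]), array([-0.0004, -0.0001, -0.0014]))
```

>>> {"api": "carry_out", "payload": {
  "plan": [
    {"rot": [0, 0, 0], "xyz": [0, -0.0005, 0], "grip": 255},
    {"rot": [0, 0, 0], "xyz": [0, -0.0005, 0], "grip": 255},
    {"rot": [0, 0, 0], "xyz": [0, -0.0005, 0], "grip": 255}
  ]
}}

```text
clock: 6.5
tool_pos: [0.4649, -0.2454, 0.0884]
eef_rot: [0.985, 0.133, -0.112, 0.015]
contact_force: [-1.5, 5.9, -6.1]
opening: 0.563
finger_force: 50.0
```

```bash
python3 - <<'E'
from h import *
s=r.get_state();where(s);print(rows(*tgt(-7.5,9,13,2.4),s))
E
```

```text
t 6.5 pos [-7.7  1.8 13.3] rotvec deg [-0.02 12.99 -0.11] F [ 0.1  6.1 -6.1] M [ 1.35 -0.41 -0.04]
(array([ 0.0011, -0.0006,  0.0042]), array([ 0.0001, -0.0002, -0.0019]))
```

>>> {"api": "carry_out", "payload": {
  "plan": [
    {"rot": [0, 0, 0], "xyz": [0, -0.001, 0], "grip": 255},
    {"rot": [0, 0, 0], "xyz": [0, -0.001, 0], "grip": 255},
    {"rot": [0, 0, 0], "xyz": [0, -0.001, 0], "grip": 255}
  ]
}}

```text
clock: 6.75
tool_pos: [0.4649, -0.2452, 0.0887]
eef_rot: [0.985, 0.133, -0.112, 0.016]
contact_force: [-0.3, 3.9, -5.8]
opening: 0.561
finger_force: 50.0
```

```bash
python3 - <<'E'
from h import *
s=r.get_state();where(s)
E
```

```text
t 6.75 pos [-7.6  1.8 13.6] rotvec deg [-0.1  12.96 -0.14] F [ 0.7  3.9 -5.8] M [ 1.18 -0.45 -0.05]
```

>>> {"api": "carry_out", "payload": {
  "plan": [
    {"rot": [0, 0, 0], "xyz": [0, -0.0015, 0], "grip": 255},
    {"rot": [0, 0, 0], "xyz": [0, -0.0015, 0], "grip": 255},
    {"rot": [0, 0, 0], "xyz": [0, -0.0015, 0], "grip": 255}
  ]
}}

```text
clock: 7.0
tool_pos: [0.4649, -0.245, 0.0891]
eef_rot: [0.985, 0.132, -0.111, 0.017]
contact_force: [-0.4, 1.4, -4.4]
opening: 0.56
finger_force: 50.0
```

```bash
python3 - <<'E'
from h import *
s=r.get_state();where(s)
E
```

```text
t 7.0 pos [-7.5  2.  14. ] rotvec deg [-0.22 12.92 -0.21] F [ 0.   1.4 -4.4] M [ 0.42 -0.35  0.  ]
```

>>> {"api": "carry_out", "payload": {
  "plan": [
    {"rot": [0, 0, 0], "xyz": [0, -0.001, 0], "grip": 255},
    {"rot": [0, 0, 0], "xyz": [0, -0.001, 0], "grip": 255},
    {"rot": [0, 0, 0], "xyz": [0.0003, -0.001, 0.0015], "grip": 255},
    {"rot": [0, 0, 0], "xyz": [0.0005, -0.001, 0.0025], "grip": 255},
    {"rot": [0, 0, 0], "xyz": [0.0007, -0.001, 0.003], "grip": 255},
    {"rot": [0, 0, 0], "xyz": [0.0007, -0.001, 0.003], "grip": 255}
  ]
}}

```text
clock: 7.5
tool_pos: [0.4643, -0.2434, 0.0856]
eef_rot: [0.985, 0.132, -0.112, 0.016]
contact_force: [-0.4, 0.2, -3.4]
opening: 0.563
finger_force: 50.0
```

```bash
python3 - <<'E'
from h import *
s=r.get_state();where(s)
E
```

```text
t 7.5 pos [-7.7  3.8 10.5] rotvec deg [-0.14 12.96 -0.18] F [-0.3  0.3 -3.4] M [-0.03 -0.36 -0.04]
```

>>> {"api": "carry_out", "payload": {
  "plan": [
    {"rot": [0, 0, 0], "xyz": [0.0001, 0, 0.0005], "grip": 255},
    {"rot": [0, 0, 0], "xyz": [0.0002, 0, 0.001], "grip": 255},
    {"rot": [0, 0, 0], "xyz": [0.0003, 0, 0.0015], "grip": 255},
    {"rot": [0, 0, 0], "xyz": [0.0003, 0, 0.0015], "grip": 255}
  ]
}}

```text
clock: 7.83
tool_pos: [0.4641, -0.2434, 0.0845]
eef_rot: [0.985, 0.132, -0.112, 0.016]
contact_force: [-0.9, 0.4, 2.0]
opening: 0.562
finger_force: 50.0
```

```bash
python3 - <<'E'
from h import *
s=r.get_state();where(s)
E
```

```text
t 7.8333 pos [-7.8  3.8  9.4] rotvec deg [-0.15 12.96 -0.17] F [-0.8  0.6  2. ] M [ 0.15 -0.11  0.01]
```

>>> {"api": "carry_out", "payload": {
  "plan": [
    {"rot": [0, 0, 0], "xyz": [0.0009, 0, -0.0007], "grip": 255},
    {"rot": [0, 0, 0], "xyz": [0.0018, 0, -0.0009], "grip": 255},
    {"rot": [0, 0, 0], "xyz": [0.0028, 0, -0.0011], "grip": 255},
    {"rot": [0, 0, 0], "xyz": [0.0038, 0, -0.0014], "grip": 255},
    {"rot": [0, 0, 0], "xyz": [0.0048, 0, -0.0016], "grip": 255},
    {"rot": [0, 0, 0], "xyz": [0.0048, 0, -0.0016], "grip": 255}
  ]
}}

```text
clock: 8.33
tool_pos: [0.4689, -0.2421, 0.0847]
eef_rot: [0.985, 0.132, -0.112, 0.016]
contact_force: [-3.5, -0.4, 2.7]
opening: 0.567
finger_force: 50.0
```

```bash
python3 - <<'E'
from h import *
s=r.get_state();where(s)
E
```

```text
t 8.3333 pos [-2.8  3.8  9.6] rotvec deg [-0.14 12.98 -0.17] F [-3.5  0.6  2.7] M [0.03 0.48 0.05]
```

>>> {"api": "carry_out", "payload": {
  "plan": [
    {"rot": [0, 0, 0], "xyz": [0.0009, 0, -0.0003], "grip": 255},
    {"rot": [0, 0, 0], "xyz": [0.0018, 0, -0.0005], "grip": 255},
    {"rot": [0, 0, 0], "xyz": [0.0025, 0, -0.0007], "grip": 255},
    {"rot": [0, 0, 0], "xyz": [0.0025, 0, -0.0007], "grip": 255}
  ]
}}

```text
clock: 8.67
tool_pos: [0.4716, -0.2412, 0.0848]
eef_rot: [0.985, 0.133, -0.112, 0.016]
contact_force: [-2.6, -1.0, 2.0]
opening: 0.566
finger_force: 50.0
```

```bash
python3 - <<'E'
from h import *
s=r.get_state();where(s)
E
```

```text
t 8.6667 pos [-0.   3.9  9.7] rotvec deg [-0.13 12.96 -0.16] F [-2.8 -0.2  2. ] M [-0.08  0.4   0.04]
```

>>> {"api": "carry_out", "payload": {
  "plan": [
    {"rot": [0, 0, 0], "xyz": [0.0007, 0, -0.0002], "grip": 255},
    {"rot": [0, 0, 0], "xyz": [0.0014, 0, -0.0003], "grip": 255},
    {"rot": [0, 0, 0], "xyz": [0.002, 0, -0.0005], "grip": 255},
    {"rot": [0, 0, 0], "xyz": [0.002, 0, -0.0005], "grip": 255}
  ]
}}

```text
clock: 9.0
tool_pos: [0.4718, -0.2412, 0.0849]
eef_rot: [0.985, 0.132, -0.113, 0.016]
contact_force: [-5.6, -1.0, 3.0]
opening: 0.564
finger_force: 50.0
```

```bash
python3 - <<'E'
from h import *
s=r.get_state();where(s)
E
```

```text
t 9.0 pos [0.1 3.9 9.8] rotvec deg [-0.1  13.16 -0.2 ] F [-5.7  0.5  3. ] M [-0.03  1.16  0.08]
```

```bash
cat >> h.py <<'E'
def steps(s,seq):
    for a in seq: print(a,*[v.tolist() for v in rows(*tgt(*a),s)])
E
python3 - <<'E'
from h import *
s=r.get_state()
f=lambda th:44*np.sin(np.radians(th))-.2
steps(s,[(-.9,f(t),t,3.7) for t in (12,11,10,9,8)])
E
```

```text
(-0.9, np.float64(8.948114395981412), 12, 3.7) [-0.0013, 0.0003, 0.0013] [0.0014, 0.0202, -0.0036]
(-0.9, np.float64(8.195595796567972), 11, 3.7) [-0.0015, 0.0003, 0.0023] [0.0014, 0.0377, -0.0036]
(-0.9, np.float64(7.440519817344934), 10, 3.7) [-0.0017, 0.0003, 0.0032] [0.0015, 0.0551, -0.0036]
(-0.9, np.float64(6.683116461770158), 9, 3.7) [-0.0019, 0.0003, 0.0042] [0.0015, 0.0726, -0.0036]
(-0.9, np.float64(5.923616442242879), 8, 3.7) [-0.0021, 0.0003, 0.0052] [0.0015, 0.09, -0.0036]
```

>>> {"api": "carry_out", "payload": {
  "plan": [
    {"rot": [0, 0.02, 0], "xyz": [-0.0013, 0, 0.0011], "grip": 255},
    {"rot": [0, 0.038, 0], "xyz": [-0.0015, 0, 0.0021], "grip": 255},
    {"rot": [0, 0.055, 0], "xyz": [-0.0017, 0, 0.003], "grip": 255},
    {"rot": [0, 0.073, 0], "xyz": [-0.0019, 0, 0.004], "grip": 255},
    {"rot": [0, 0.073, 0], "xyz": [-0.0019, 0, 0.004], "grip": 255}
  ]
}}

```text
clock: 9.42
tool_pos: [0.4702, -0.2418, 0.0812]
eef_rot: [0.988, 0.133, -0.076, 0.011]
contact_force: [-4.0, -2.0, 0.3]
opening: 0.562
finger_force: 50.0
```

```bash
python3 - <<'E'
from h import *
s=r.get_state();where(s)
f=lambda th:44*np.sin(np.radians(th))-.2
steps(s,[(-.2,f(t),t,3.7) for t in (8,7,6,5,4)])
E
```

```text
t 9.4167 pos [0.3 3.7 6.7] rotvec deg [-0.13  8.77 -0.22] F [-4.4 -0.8  0.3] M [-0.16  0.75  0.1 ]
(-0.2, np.float64(5.923616442242879), 8, 3.7) [-0.0007, 0.0001, 0.001] [0.0019, 0.0135, -0.0039]
(-0.2, np.float64(5.162251109826489), 7, 3.7) [-0.001, 0.0001, 0.0019] [0.0019, 0.031, -0.0039]
(-0.2, np.float64(4.399252383776752), 6, 3.7) [-0.0013, 0.0001, 0.0029] [0.002, 0.0484, -0.0039]
(-0.2, np.float64(3.6348526808969592), 5, 3.7) [-0.0015, 0.0001, 0.0039] [0.002, 0.0659, -0.0039]
(-0.2, np.float64(2.869284844741513), 4, 3.7) [-0.0018, 0.0001, 0.0049] [0.002, 0.0833, -0.0039]
```

>>> {"api": "carry_out", "payload": {
  "plan": [
    {"rot": [0, 0.015, 0], "xyz": [-0.0007, 0, 0.001], "grip": 255},
    {"rot": [0, 0.031, 0], "xyz": [-0.001, 0, 0.0019], "grip": 255},
    {"rot": [0, 0.048, 0], "xyz": [-0.0013, 0, 0.0029], "grip": 255},
    {"rot": [0, 0.066, 0], "xyz": [-0.0015, 0, 0.0039], "grip": 255},
    {"rot": [0, 0.066, 0], "xyz": [-0.0015, 0, 0.0039], "grip": 255}
  ]
}}

```text
clock: 9.83
tool_pos: [0.469, -0.2424, 0.078]
eef_rot: [0.99, 0.133, -0.042, 0.007]
contact_force: [-3.3, -3.1, 0.3]
opening: 0.565
finger_force: 50.0
```

```bash
python3 - <<'E'
from h import *
s=r.get_state();where(s)
f=lambda th:44*np.sin(np.radians(th))-.2
steps(s,[(.3,f(t),t,3.7) for t in (4,3,2,1,0)])
E
```

```text
t 9.8333 pos [0.6 3.4 4.1] rotvec deg [-0.19  4.91 -0.16] F [-4.  -2.1  0.3] M [-0.19  0.66  0.19]
(0.3, np.float64(2.869284844741513), 4, 3.7) [-0.0006, -0.0002, 0.0014] [0.0032, 0.016, -0.0029]
(0.3, np.float64(2.1027820746895287), 3, 3.7) [-0.0009, -0.0002, 0.0024] [0.0032, 0.0334, -0.0029]
(0.3, np.float64(1.3355778549100428), 2, 3.7) [-0.0012, -0.0002, 0.0034] [0.0032, 0.0509, -0.0028]
(0.3, np.float64(0.5679058832404744), 1, 3.7) [-0.0016, -0.0002, 0.0044] [0.0032, 0.0683, -0.0028]
(0.3, np.float64(-0.2), 0, 3.7) [-0.0019, -0.0002, 0.0054] [0.0033, 0.0858, -0.0028]
```

>>> {"api": "carry_out", "payload": {
  "plan": [
    {"rot": [0, 0.015, 0], "xyz": [-0.0006, 0.0005, 0.0014], "grip": 255},
    {"rot": [0, 0.033, 0], "xyz": [-0.0009, 0.0008, 0.0024], "grip": 255},
    {"rot": [0, 0.051, 0], "xyz": [-0.0012, 0.0008, 0.0034], "grip": 255},
    {"rot": [0, 0.051, 0], "xyz": [-0.0012, 0.0008, 0.0034], "grip": 255}
  ]
}}

```text
clock: 10.17
tool_pos: [0.4682, -0.2429, 0.0746]
eef_rot: [0.991, 0.133, -0.017, 0.004]
contact_force: [-3.1, -0.6, 2.3]
opening: 0.561
finger_force: 50.0
```

```bash
python3 - <<'E'
from h import *
s=r.get_state();where(s)
f=lambda th:44*np.sin(np.radians(th))-.2
steps(s,[(.4,f(t),t,3.2) for t in (2,1,0,-.5)])
E
```

```text
t 10.1667 pos [1.  3.2 1.2] rotvec deg [-0.15  1.96 -0.16] F [-3.2  0.2  2.3] M [0.09 0.47 0.05]
(0.4, np.float64(1.3355778549100428), 2, 3.2) [-0.0005, 0.0001, -0.0001] [0.0025, -0.0007, -0.0028]
(0.4, np.float64(0.5679058832404744), 1, 3.2) [-0.0009, 0.0001, 0.0009] [0.0025, 0.0167, -0.0028]
(0.4, np.float64(-0.2), 0, 3.2) [-0.0013, 0.0001, 0.0019] [0.0026, 0.0342, -0.0028]
(0.4, np.float64(-0.5839675619284531), -0.5, 3.2) [-0.0015, 0.0001, 0.0024] [0.0026, 0.0429, -0.0028]
```

>>> {"api": "carry_out", "payload": {
  "plan": [
    {"rot": [0, 0.012, 0], "xyz": [-0.0007, 0, 0.0007], "grip": 255},
    {"rot": [0, 0.023, 0], "xyz": [-0.0009, 0, 0.0014], "grip": 255},
    {"rot": [0, 0.034, 0], "xyz": [-0.0011, 0, 0.002], "grip": 255},
    {"rot": [0, 0.034, 0], "xyz": [-0.0011, 0, 0.002], "grip": 255}
  ]
}}

```text
clock: 10.5
tool_pos: [0.4677, -0.2432, 0.073]
eef_rot: [0.991, 0.134, 0.001, 0.001]
contact_force: [-3.4, 0.1, 6.8]
opening: 0.561
finger_force: 50.0
```

```bash
python3 - <<'E'
from h import *
s=r.get_state();where(s)
E
```

```text
t 10.5 pos [ 1.2  3.  -0. ] rotvec deg [-0.18 -0.06 -0.14] F [-3.2  1.   6.8] M [0.41 0.35 0.05]
```

>>> {"api": "carry_out", "payload": {
  "plan": [
    {"rot": [0, 0.006, 0], "xyz": [0, 0, 0.001], "grip": 255},
    {"rot": [0, 0.012, 0], "xyz": [0, 0, 0.002], "grip": 255},
    {"rot": [0, 0.012, 0], "xyz": [0, 0, 0.002], "grip": 255}
  ]
}}

```text
clock: 10.75
tool_pos: [0.4678, -0.2432, 0.0729]
eef_rot: [0.991, 0.134, 0.007, 0.001]
contact_force: [-4.2, 3.0, 26.4]
opening: 0.561
finger_force: 50.0
```

```bash
python3 - <<'E'
from h import *
import cv2
s=r.get_state();where(s)
a=r.snapshot('wrist')[:,:,::-1]; b=r.snapshot('scene')[:,:,::-1]; 
a=cv2.resize(a[130:330,220:420],(400,400),interpolation=cv2.INTER_CUBIC)
b=cv2.resize(b[150:250,365:465],(400,400),interpolation=cv2.INTER_CUBIC)
cv2.imwrite('pics/chk.png',cv2.hconcat([a,b]))
E
```

```text
t 10.75 pos [1.5 3.  0. ] rotvec deg [-0.24 -0.74 -0.14] F [-3.3  4.  26.4] M [ 1.2   1.09 -0.01]
```

View pics/chk.png

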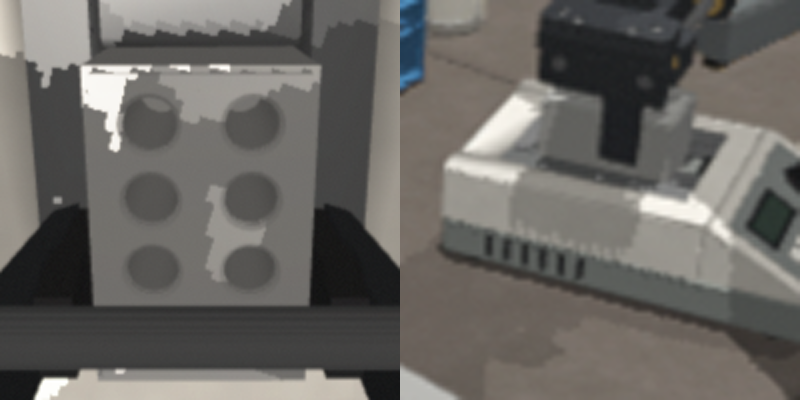

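The wrist view (left) shows the block square in the pocket. The scene view (right) shows it sitting low between the fingers. It took about 30 N on a hard stop, so I'll relieve the load, open the fingers and look at the catch.

>>> {"api": "carry_out", "payload": {
  "plan": [
    {"rot": [0, -0.006, 0], "xyz": [0, 0, -0.0015], "grip": 255},
    {"rot": [0, -0.012, 0], "xyz": [0, 0, -0.003], "grip": 255},
    {"rot": [0, -0.012, 0], "xyz": [0, 0, -0.003], "grip": 255}
  ]
}}

```text
clock: 11.1
tool_pos: [0.4678, -0.2431, 0.0732]
eef_rot: [0.991, 0.134, -0.0, 0.001]
contact_force: [0.0, 0.8, -3.2]
opening: 0.563
finger_force: 50.0
```

```bash
python3 - <<'E'
from h import *
s=r.get_state();where(s)
E
```

```text
t 11.1 pos [1.2 3.1 0.2] rotvec deg [-0.16  0.02 -0.11] F [ 0.2  0.8 -3.2] M [-0.01 -0.03 -0.01]
```

Gentle pull test: raise by 2.5 mm and see if the catch holds.

>>> {"api": "carry_out", "payload": {
  "plan": [
    {"rot": [0, 0, 0], "xyz": [0, 0, -0.0012], "grip": 255},
    {"rot": [0, 0, 0], "xyz": [0, 0, -0.0025], "grip": 255},
    {"rot": [0, 0, 0], "xyz": [0, 0, -0.0025], "grip": 255}
  ]
}}

```text
clock: 11.35
tool_pos: [0.4669, -0.2432, 0.0744]
eef_rot: [0.991, 0.134, -0.001, 0.001]
contact_force: [2.3, -1.8, -21.2]
opening: 0.561
finger_force: 50.0
```

```bash
python3 - <<'E'
from h import *
s=r.get_state();where(s)
E
```

```text
t 11.35 pos [0.3 3.3 1.4] rotvec deg [-0.09  0.1  -0.13] F [  1.7  -2.3 -21.2] M [-0.45 -1.02  0.12]
```

It holds with 18 N of resistance, so the block is latched. I'll lower it, press lightly and release.

>>> {"api": "carry_out", "payload": {
  "plan": [
    {"rot": [0, 0, 0], "xyz": [0, 0, 0.0015], "grip": 255},
    {"rot": [0, 0, 0], "xyz": [0, 0, 0.003], "grip": 255},
    {"rot": [0, 0, 0], "xyz": [0, 0, 0.0036], "grip": 255},
    {"rot": [0, 0, 0], "xyz": [0, 0, 0.0036], "grip": 255}
  ]
}}

```text
clock: 11.68
tool_pos: [0.4666, -0.2434, 0.0731]
eef_rot: [0.991, 0.134, -0.001, 0.002]
contact_force: [0.8, 1.2, -1.4]
opening: 0.565
finger_force: 50.0
```

```bash
python3 - <<'E'
from h import *
s=r.get_state();where(s)
E
```

```text
t 11.6833 pos [0.  3.1 0. ] rotvec deg [-0.17  0.1  -0.15] F [ 1.1  0.9 -1.4] M [ 0.11 -0.06 -0.03]
```

>>> {"api": "carry_out", "payload": {
  "plan": [
    {"rot": [0, 0, 0], "xyz": [0, 0, 0], "grip": 80},
    {"rot": [0, 0, 0], "xyz": [0, 0, 0], "grip": 80},
    {"rot": [0, 0, 0], "xyz": [0, 0, 0], "grip": 80},
    {"rot": [0, 0, 0], "xyz": [0, 0, -0.01], "grip": 80},
    {"rot": [0, 0, 0], "xyz": [0, 0, -0.03], "grip": 80},
    {"rot": [0, 0, 0], "xyz": [0.01, 0, -0.12], "grip": 80},
    {"rot": [0, 0, 0], "xyz": [0.01, 0, -0.12], "grip": 80},
    {"rot": [0, 0, 0], "xyz": [0.01, 0, -0.12], "grip": 80}
  ],
  "squeeze": 10
}}

```text
clock: 12.35
tool_pos: [0.4804, -0.2414, 0.199]
eef_rot: [0.991, 0.134, 0.004, 0.004]
contact_force: [0.8, -0.2, -0.3]
opening: 0.688
finger_force: 0.0
```

```bash
python3 - <<'E'
from h import *
import cv2,json
s=r.get_state();where(s);print(s['opening'])
json.dump({k:s[k].tolist() for k in('tool_pos','eef_rot')},open('w5.json','w'))
a=r.snapshot('wrist')[:,:,::-1]; b=r.snapshot('scene')[:,:,::-1]; 
a=cv2.resize(a[130:280,245:395],(480,480),interpolation=cv2.INTER_CUBIC)
b=cv2.resize(b[160:240,370:450],(320,320),interpolation=cv2.INTER_CUBIC)
b=cv2.copyMakeBorder(b,0,160,0,0,cv2.BORDER_CONSTANT)
cv2.imwrite('pics/chk2.png',cv2.hconcat([a,b]))
E
```

```text
t 12.35 pos [ 14.1   1.2 126.1] rotvec deg [-0.54 -0.44 -0.14] F [ 0.7 -0.4 -0.3] M [ 0.02 -0.05  0.  ]
0.6878834450525527
```

View pics/chk2.png

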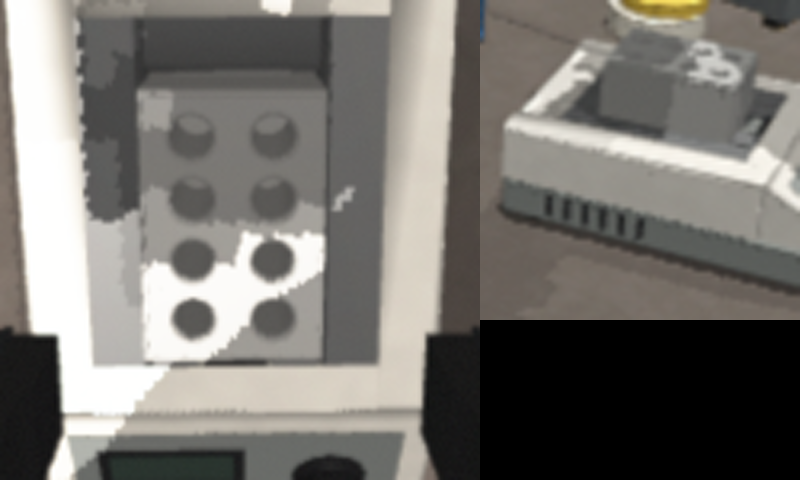

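The wrist view shows the block seated squarely in the pocket. The catch is hidden behind the block's front edge at (235,360). To be sure, I'll press the front of the top lightly with shut fingers.

```bash
python3 - <<'E'
from h import *
s=r.get_state()
P=PK+R.from_euler('z',YAW).apply([-.027,.0031,.054]);print(rows(P,down(YAW),s))
E
```

```text
(array([-0.027 , -0.0012,  0.0912]), array([ 0.0065, -0.0029, -0.0027]))
```

>>> {"api": "carry_out", "payload": {
  "plan": [
    {"rot": [0, 0, 0], "xyz": [-0.027, 0, 0], "grip": 255},
    {"rot": [0, 0, 0], "xyz": [-0.027, 0, 0.02], "grip": 255},
    {"rot": [0, 0, 0], "xyz": [-0.027, 0, 0.04], "grip": 255},
    {"rot": [0, 0, 0], "xyz": [-0.027, 0, 0.06], "grip": 255},
    {"rot": [0, 0, 0], "xyz": [-0.027, 0, 0.08], "grip": 255},
    {"rot": [0, 0, 0], "xyz": [-0.027, 0, 0.088], "grip": 255},
    {"rot": [0, 0, 0], "xyz": [-0.027, 0, 0.088], "grip": 255},
    {"rot": [0, 0, 0], "xyz": [-0.027, 0, 0.088], "grip": 255}
  ]
}}

```text
clock: 13.12
tool_pos: [0.4495, -0.2476, 0.1039]
eef_rot: [0.991, 0.134, -0.002, 0.001]
contact_force: [-0.4, -0.2, -0.1]
opening: 0.105
finger_force: 0.0
```

```bash
python3 - <<'E'
from h import *
s=r.get_state();where(s);print(s['opening'],s['tool_pos'])
E
```

```text
t 13.1167 pos [-17.7   3.7  30.8] rotvec deg [-0.08  0.22 -0.15] F [-0.4 -0.1 -0.1] M [0.02 0.01 0.01]
0.10526041816431271 [ 0.44948014 -0.24762298  0.10388028]
```

>>> {"api": "carry_out", "payload": {
  "plan": [
    {"rot": [0, 0, 0], "xyz": [0, 0, 0.002], "grip": 255},
    {"rot": [0, 0, 0], "xyz": [0, 0, 0.004], "grip": 255},
    {"rot": [0, 0, 0], "xyz": [0, 0, 0.0055], "grip": 255},
    {"rot": [0, 0, 0], "xyz": [0, 0, 0.0065], "grip": 255},
    {"rot": [0, 0, 0], "xyz": [0, 0, 0.007], "grip": 255},
    {"rot": [0, 0, 0], "xyz": [0, 0, 0.007], "grip": 255}
  ]
}}

```text
clock: 13.62
tool_pos: [0.4505, -0.2481, 0.0985]
eef_rot: [0.991, 0.134, -0.0, 0.002]
contact_force: [-0.9, 0.1, 7.6]
opening: 0.008
finger_force: 3.8
```

```bash
python3 - <<'E'
from h import *
s=r.get_state();where(s);print(s['opening'],s['tool_pos'])
E
```

```text
t 13.6167 pos [-16.8   2.9  25.5] rotvec deg [-0.21  0.07 -0.15] F [-0.8  0.3  7.6] M [ 0.23  0.21 -0.04]
0.008023875352274418 [ 0.450494   -0.24806827  0.0984753 ]
```

>>> {"api": "carry_out", "payload": {
  "plan": [
    {"rot": [0, 0, 0], "xyz": [0, 0, 0.0005], "grip": 255},
    {"rot": [0, 0, 0], "xyz": [0, 0, 0.001], "grip": 255},
    {"rot": [0, 0, 0], "xyz": [0, 0, 0.001], "grip": 255},
    {"rot": [0, 0, 0], "xyz": [0, 0, 0.001], "grip": 255}
  ]
}}

```text
clock: 13.95
tool_pos: [0.4505, -0.2481, 0.0984]
eef_rot: [0.991, 0.134, -0.0, 0.002]
contact_force: [-3.3, 0.5, 17.3]
opening: 0.005
finger_force: 8.8
```

```bash
python3 - <<'E'
from h import *
s=r.get_state();where(s);print(s['opening'],s['tool_pos'])
E
```

```text
t 13.95 pos [-16.8   2.9  25.4] rotvec deg [-0.24  0.05 -0.15] F [-3.   1.3 17.3] M [ 0.54  0.48 -0.01]
0.004855762124682574 [ 0.45047739 -0.24805449  0.09841005]
```

It's solid, with no give at 17 N on the front. I'll retreat and hand in.

>>> {"api": "carry_out", "payload": {
  "plan": [
    {"rot": [0, 0, 0], "xyz": [0, 0, -0.003], "grip": 255},
    {"rot": [0, 0, 0], "xyz": [0, 0, -0.02], "grip": 255},
    {"rot": [0, 0, 0], "xyz": [0, 0, -0.1], "grip": 255},
    {"rot": [0, 0, 0], "xyz": [0, 0, -0.1], "grip": 255},
    {"rot": [0, 0, 0], "xyz": [0, 0, -0.1], "grip": 255},
    {"rot": [0, 0, 0], "xyz": [0, 0, -0.1], "grip": 255},
    {"rot": [0, 0, 0], "xyz": [0, 0, -0.1], "grip": 255}
  ]
}}

```text
clock: 14.53
tool_pos: [0.4499, -0.2476, 0.1963]
eef_rot: [0.991, 0.133, -0.001, 0.001]
contact_force: [-0.3, 0.5, 0.4]
opening: 0.003
finger_force: 0.0
```

```bash
python3 - <<'E'
from h import *
s=r.get_state();where(s)
print(r.finish_job())
E
```

```text
t 14.5333 pos [-17.2   3.6 123.3] rotvec deg [-0.15  0.13 -0.16] F [-0.2  0.6  0.4] M [0.04 0.01 0.02]
the job is handed in; nothing more can be done
None
```

The eight-well block is seated flat in the heater's pocket and the job is handed in at 14.5 s; the catch was out of camera view, but the block held against a gentle pull (about 18 N) and didn't move under a 17 N press on its front, and no verdict was returned.

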